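# Set a module on the side-view inspection stand and hold the mirror flap at the pointer

### The job

Set the pin module upright, centred and square, on the narrow pedestal of the inspection stand, with its row of pins facing the hinged mirror flap, and let go of it. Then lift the mirror flap by its grey tab until it is level with the pointer at its side (the same angle), and finish while still holding it there steadily: the flap falls by itself if let go. Do not move the pointer, and leave the other things on the bench where they are.

Things in the scene. Friction and masses are not known exactly. Their poses are not given: they have to be found in the camera images.
- module: the pin module: grey block, 38 (own x) x 50 (own y) x 36 mm high with four aluminium fins on top, flat at its two own-y ends (grip across the 50 mm); about 0.1 kg, loose, upright on the bench. Origin: centre of its underside, z up. Its own -x face, roughly to the robot at first, carries a row of six brass pins standing 6 mm out
- pins (a point): tips of the module's pin row: 25 mm from the module's centre towards its own -x, 13 mm above its underside
- stand: the inspection stand, fixed to the bench: grey base plate 185 x 185 x 12 mm. Origin on the bench under the middle of the flap's hinge; own -x points to the tab side (roughly to the robot). Along own x: grey tab, mirror flap, hinge (x = 0), pedestal (x = 65 mm). At own y = 86 to 102 mm stand the pointer and an upright quarter-circle arc, radius 92 mm
- pedestal_top (a point): centre of the top of the aluminium pedestal, a flat 26 (stand's x) by 40 (stand's y) mm, 75 mm above the bench; narrower than the module's underside both ways. Axes as the stand's. The module is to stand here with its own x along the stand's x and its pins to the stand's -x, towards the mirror
- hinge (a point): middle of the flap's and the pointer's common hinge line, which runs along the stand's y, 55 mm above the bench. Axes as the stand's
- flap (a joint): angle of the mirror flap (steel plate 150 mm wide, 6 to 100 mm from the hinge, 4 mm thick, mirrored on top, about 0.25 kg), rad: 0 level on its rests, growing as the tab end swings up and over towards the pedestal, up to 1.4. It moves freely and falls back to 0 when let go
- tab (a point): point to grip on the grey tab's middle line, 132 mm from the hinge. The tab is 16 mm wide along the hinge, 8 mm thick, and stands out from the plate's free edge (100 to 152 mm from the hinge); its sides can be pinched from above along the hinge direction, with nothing but the bench 55 mm below. It turns with the flap: x runs to the hinge
- pointer (a joint): angle of the pointer about the hinge line, rad, measured as the flap's: the angle wanted for the flap (0.6 to 1.0). Stiff: it stays where it is set
- pointer_tip (a point): outer tip of the pointer, a steel arm 116 mm long, 4 mm wide, on the hinge line at the stand's own y = 88 mm, beside the flap. Axes as the pointer's: x runs from its tip to the hinge
- choke: bystander: copper ring-shaped choke, 52 mm across, 22 mm high, lying flat
- spool: bystander: white solder spool standing upright, 54 mm across, 46 mm high
- flask: bystander: white bottle with a red cap, 56 mm across, 140 mm high
- driver: bystander: screwdriver 190 mm long, lying
- cleaner: bystander: round black tip cleaner with brass wool, 84 mm across, about 52 mm high
- tray: bystander: grey parts tray 90 x 140 x 35 mm
Not all that is in view belongs to the job. Leave any black, pink or purple look-alike of the module alone.

How it is judged:
By the outcome, as a careful person would: the job done as asked, in the order asked, and still so for the second after the job is handed in, while the arm keeps its last pose, push and grip.
It also fails if it takes over 54 s, if anything falls off the work surface, if the arm or the gripper's body presses on something with over 40 N, if the wrist force passes 120 N, or if a joint passes its speed limit or range.

### The arm

A 6-joint arm with a two-finger parallel gripper is mounted at the origin on the work surface. World frame = base frame: x ahead of the robot, y to its left, z up, the work surface at z = 0. Lengths are in mm, angles in rad, forces in N, time in s.
With the tool pointing down it reaches from about 400 to 925 mm from the base axis. Payload 12.5 kg.
Tool frame: the origin (TCP) lies at the very end of the fingers, on their centre line; the grasp point (between the pads) lies 19 mm behind it; z points along the fingers, y is the line along which they close (so a half turn about z gives the same grasp; the last joint's range is limited). The gripper opens to 95 mm and grips with 3 to 60 N. Pads are 20 mm wide; open, the fingers measure 119 mm over their backs; the gripper's body (75 mm by 180 mm) begins 59 mm behind the grasp point.
Start: joints at [1.233, 0.491, 1.559, -0, 1.092, -0.106], TCP at [143.563, 608.306, 214.661] pointing down, gripper open.
Joint ranges: [-3.1, 3.1], [-0.84, 2.19], [0.05, 2.79], [-1.13, 4.28], [0.06, 2.93], [-2.69, 2.69]. Speed limits (rad/s): [2.22, 2.22, 2.79, 3.14, 3.14, 3.14].

### API

Orientations are given as [roll, pitch, yaw] about the fixed x, y, z axes, in that order (R = Rz(yaw) Ry(pitch) Rx(roll)).
In Python, from cell import state, read_camera, camera_info, job_done gives the robot as it stands.
- The arm moves only by the shell command python3 -m handwheel, which reads ROWS from standard input. ROWS is a JSON list of rows, 1 to 5 of them, each an object with the fields trans (a list: dx, dy, dz in mm), turn (a turn about the tool's z in rad), aperture (the opening from 0.0 (shut) to 1.0 (fully open)); a field left out counts as zero (the opening has to be given); each row is the pose to reach, as a shift and turn from the pose commanded when the command began, along the tool's axes at that moment; what a row does not reach only later rows make up. A row lasts 1/12 s, in which the tool goes at most 41.7 mm and 0.125 rad, less where a joint would pass 70% of its speed; a pose out of reach is approached as far as the arm can. The fingers move at their own pace and stop on an object; the grip force is fixed at half the most. Time passes only in rows, so rows that do not move let the fingers close. It prints the time, the measured TCP pose, the force, the opening and the grip force at its end. Input that does not fit is refused with a message, and nothing moves.
- state(): the state, without advancing time (a new reading comes with each control period).
- read_camera(name): name is "scene" or "top" or "wrist"; returns (picture, depth): 400x640x3 uint8, red, green, blue; 400x640 float32, mm along the optical axis (not along the pixel's ray), 0 where there is no reading.
- camera_info(name): a dict with "vertical_fov" (degrees; the focal length in pixels is half the picture's height over the tangent of half this angle, whatever the lens; pixels are square), "cx", "cy" (the principal point, pixels), "origin" and "attitude" of the camera in the world. Camera axes: x right, y down, z forward; pixel columns grow to the right and rows downward; lengths in mm; the calibration is good to about 2 mm. A picture is of the moment at which its call begins: read the wrist's pose just before it. camera_info takes no time and is no camera call; for the wrist camera it gives the pose at the moment of the call.
- job_done(): hands the job in; it is judged then, once.
The state is a dict: "t": time; "joints": joint angles; "qvel": joint speeds; "tau": joint torques, N m; "eef_pos": TCP position; "tcp_rot": TCP orientation; "ft_force": force on the tool from outside, world axes, zero at the start; "moment": the same for the moment, N m; "opening": opening from 0.0 (shut) to 1.0 (fully open); "grip_force": force on a finger pad.
Only numpy, scipy, OpenCV 4.12 (cv2) and the standard library are available. Lean on these libraries where they do the work, as an engineer would, in place of code of your own. Each camera call takes 0.05 s, during which the arm holds its last target. There are 200 camera calls.

## Working session

There is one attempt and no reset: what is moved stays moved. The work goes in short steps, Python scripts to look and compute and a shell command to move; the robot and the scene stay as the last step left them, time stands still between calls to the robot, and variables do not carry over. Pictures are saved under pics/ and viewed, at most 10 in all, crops included, and the job is handed in when it is done.

```bash
mkdir -p pics; ls
cat > h.py <<'E'
import numpy as np, cv2
from scipy.spatial.transform import Rotation as Ro
from cell import state, read_camera, camera_info
def cam(n):
    i=camera_info(n); f=200/np.tan(np.radians(i["vertical_fov"])/2)
    a=np.array(i["attitude"],float)
    R=a if a.shape==(3,3) else Ro.from_euler('xyz',a).as_matrix()
    return f,i["cx"],i["cy"],np.array(i["origin"],float),R
def pts(n,d,c=None):
    f,cx,cy,o,R=c or cam(n); v,u=np.mgrid[0:400,0:640]
    return np.stack([(u-cx)/f*d,(v-cy)/f*d,d],-1)@R.T+o
def ray(c,u,v,z):
    f,cx,cy,o,R=c; r=R@np.array([(u-cx)/f,(v-cy)/f,1]); return o+r*(z-o[2])/r[2]
def proj(c,p):
    f,cx,cy,o,R=c; q=R.T@(np.array(p)-o); return q[0]/q[2]*f+cx,q[1]/q[2]*f+cy
def tool(dw):
    return Ro.from_euler('xyz',state()["tcp_rot"]).as_matrix().T@np.array(dw)
E
python3 - <<'E'
from h import *
for n in ("top","scene"):
    print(n,camera_info(n)); p,d=read_camera(n); np.savez(f"pics/{n}0.npz",p=p,d=d); cv2.imwrite(f"pics/{n}0.png",p[:,:,::-1])
print(camera_info("wrist")); print(state())
E
```

```text
pics
top {'vertical_fov': 48.074063950811414, 'cx': 319.36420204557794, 'cy': 203.63856580543708, 'origin': array([ 413.77072811,   -3.67434085, 1378.04802992]), 'attitude': array([-3.01617574e+00,  9.39068720e-04, -1.57650066e+00])}
scene {'vertical_fov': 56.81639524887056, 'cx': 315.2294028107901, 'cy': 199.56223964180688, 'origin': array([1275.62246857, -463.1338181 ,  820.96598114]), 'attitude': array([-2.30472234,  0.00434767,  0.96340041])}
{'vertical_fov': 66.08053098903783, 'cx': 317.04551889496264, 'cy': 198.68970023593826, 'origin': array([ 65.30630686, 625.89199157, 383.51828833]), 'attitude': array([2.85720892e+00, 1.74933953e-03, 1.33856565e+00])}
{'t': 0.1, 'joints': array([ 1.23339029e+00,  4.91491129e-01,  1.55938952e+00,  1.51555363e-05,
        1.09172518e+00, -1.05636534e-01]), 'qvel': array([-1.40036863e-04,  1.20427249e-04, -2.20865203e-03,  6.08753835e-04,
        8.65805467e-04,  7.55488209e-05]), 'tau': array([ 3.33020238e-03, -6.13623691e+01, -2.58606952e+01,  6.94450387e-02,
        4.70322417e-02, -8.16655893e-05]), 'eef_pos': array([143.485221  , 608.07871404, 214.12490653]), 'tcp_rot': array([-3.14058655e+00, -1.20196465e-04,  2.90981609e+00]), 'ft_force': array([ 0.30131474, -0.12335463, -0.50495798]), 'moment': array([-0.0609198 , -0.00740577, -0.00993707]), 'grip_force': 0.0, 'opening': 0.99880841530804}
```

View pics/top0.png

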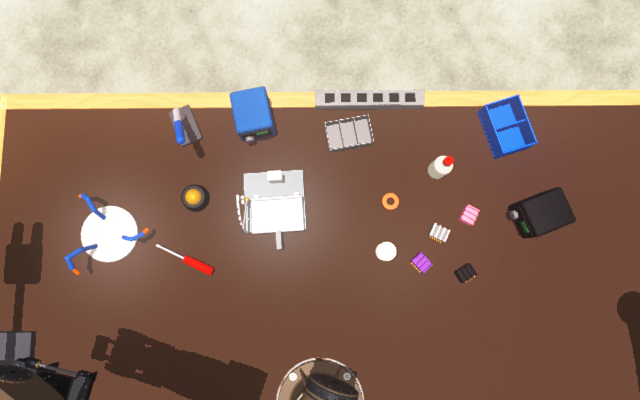

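View pics/scene0.png

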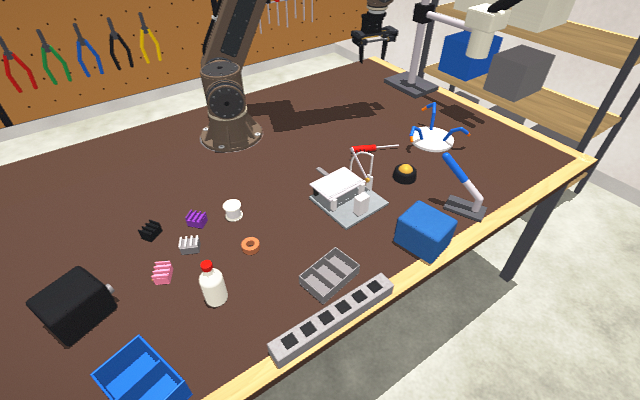

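The top view shows the module (grey with white fins) at about (440,233), the pedestal at (274,176), the tab at (279,241) and the pointer and arc at about (243,213). The scene view agrees. I'll measure these now.

Run:
```python
from h import *
o=np.load("pics/top0.npz");p,d=o["p"],o["d"];c=cam("top");P=pts("top",d,c)
def rep(n,u0,u1,v0,v1,zl,zh):
    m=np.zeros(d.shape,bool);m[v0:v1,u0:u1]=1;m&=(P[...,2]>zl)&(P[...,2]<zh)
    q=P[m]
    r=cv2.minAreaRect(q[:,:2].astype(np.float32));print(n,len(q),"mean",q.mean(0).round(1),"rect",np.round(r[0],1),np.round(r[1],1),round(r[2],1))
print("bench",P[300,300],P[250,400])
rep("module",425,455,220,246,8,60)
rep("modtop",425,455,220,246,28,60)
rep("base",225,310,160,250,6,20)
rep("ped",262,288,165,188,65,85)
rep("plate",250,305,192,236,45,75)
rep("tab",270,290,236,252,40,75)
rep("ptr",232,248,190,235,20,200)
print("flask",ray(c,442,165,140),"spool",ray(c,386,251,46),"choke",ray(c,390,201,22),"cleaner",ray(c,194,197,40))
im=cv2.resize(p[212:262,405:480],None,fx=5,fy=5,interpolation=2)
im2=cv2.resize(p[155:255,225:315],None,fx=5,fy=5,interpolation=2)
H=max(im.shape[0],im2.shape[0]);a=np.zeros((H,im.shape[1]+im2.shape[1],3),np.uint8);a[:im.shape[0],:im.shape[1]]=im;a[:im2.shape[0],im.shape[1]:]=im2
cv2.imwrite("pics/c1.png",a[...,::-1][:, :800]);print(a.shape)
```

```text
bench [295.30397399  56.51936178   4.06379667] [ 443.14400146 -248.30556679    4.22897144]
module 268 mean [ 494.1 -360.3   27.8] rect [ 486.6 -357.7] [53.7 64.9] 71.1
modtop 131 mean [ 495.7 -362.7   33.9] rect [ 495.9 -363.1] [50.4 38.7] 63.6
base 1662 mean [626.1 142.3  11.9] rect [586.3 159.3] [261.3 276.4] 89.8
ped 126 mean [664.1 128.6  75. ] rect [664.4 128.9] [26.6 38.8] 2.3
plate 1818 mean [551.8 122.5  57.9] rect [549.6 122.8] [124.9 150.3] 3.6
tab 73 mean [467.1 117.1  59.1] rect [467.3 117.5] [35.3 15.7] 1.2
ptr 191 mean [555.6 217.5 103.4] rect [548.9 216.2] [110.4  17.2] 3.6
flask [ 677.38946129 -348.94081048  140.        ] spool [ 439.54876327 -199.43274603   46.        ] choke [ 591.60021551 -218.84105385   22.        ] cleaner [604.84069313 374.33573282  40.        ]
(500, 825, 3)
```

View pics/c1.png

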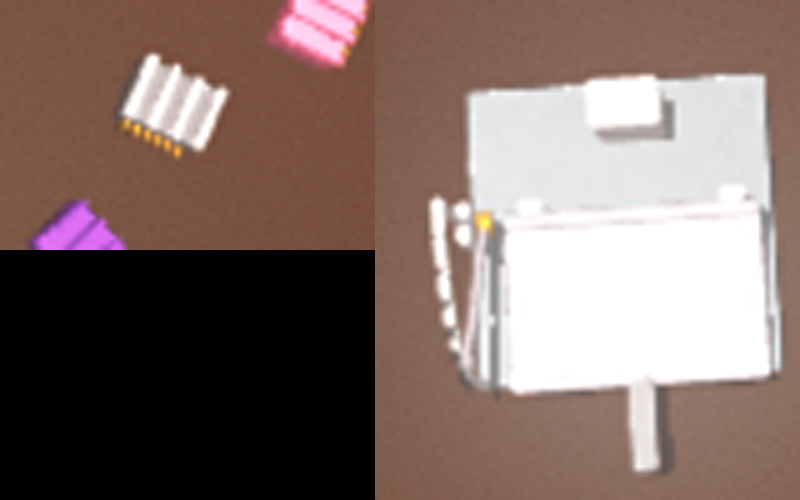

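The module is at about (496,-363) with a yaw near -27°. The stand's yaw is about +3.3° and the pedestal is at (664,129). I'll move above the module for a wrist look.

```bash
echo '[{"trans":[-150, -135, 0], "turn":-0.232, "aperture":1}, {"trans":[-150, -135, 0], "turn":-0.232, "aperture":1}, {"trans":[-150, -135, 0], "turn":-0.232, "aperture":1}, {"trans":[-150, -135, 0], "turn":-0.232, "aperture":1}, {"trans":[-150, -135, 0], "turn":-0.232, "aperture":1}]' | python3 -m handwheel
echo '[{"trans":[-110, -160, 0], "aperture":1}, {"trans":[-110, -160, 0], "aperture":1}, {"trans":[-110, -160, 0], "aperture":1}, {"trans":[-110, -160, 0], "aperture":1}, {"trans":[-110, -160, 0], "aperture":1}]' | python3 -m handwheel
echo '[{"trans":[-100, -180, 0], "aperture":1}, {"trans":[-100, -180, 0], "aperture":1}, {"trans":[-100, -180, 0], "aperture":1}, {"trans":[-100, -180, 0], "aperture":1}, {"trans":[-100, -180, 0], "aperture":1}]' | python3 -m handwheel
echo '[{"trans":[0, -205, 0], "aperture":1}, {"trans":[0, -205, 0], "aperture":1}, {"trans":[0, -205, 0], "aperture":1}, {"trans":[0, -205, 0], "aperture":1}, {"trans":[0, -205, 0], "aperture":1}]' | python3 -m handwheel
echo '[{"trans":[-25, -205, 0], "turn":0.466, "aperture":1}, {"trans":[-25, -205, 0], "turn":0.466, "aperture":1}, {"trans":[-25, -205, 0], "turn":0.466, "aperture":1}, {"trans":[-25, -205, 0], "turn":0.466, "aperture":1}, {"trans":[-25, -205, 0], "turn":0.466, "aperture":1}]' | python3 -m handwheel
python3 - <<'E'
from h import *
print(state()["eef_pos"],state()["tcp_rot"])
E
```

```text
t: 0.52
eef_pos: [259.2, 440.2, 214.4]
tcp_rot: [-3.141, -0.0, -3.141]
ft_force: [1.3, 0.2, -0.8]
opening: 1.003
grip_force: 0.0
t: 0.93
eef_pos: [369.8, 279.9, 214.6]
tcp_rot: [-3.141, 0.0, 3.141]
ft_force: [0.5, 1.2, -0.9]
opening: 1.0
grip_force: 0.0
t: 1.35
eef_pos: [469.2, 100.3, 214.6]
tcp_rot: [3.142, -0.0, 3.142]
ft_force: [0.6, 0.3, 0.9]
opening: 1.0
grip_force: 0.0
t: 1.77
eef_pos: [468.1, -104.8, 214.5]
tcp_rot: [3.141, -0.0, 3.141]
ft_force: [0.4, -0.2, 0.3]
opening: 1.0
grip_force: 0.0
t: 2.18
eef_pos: [493.3, -309.8, 214.4]
tcp_rot: [3.141, -0.0, 2.669]
ft_force: [1.5, 0.4, 0.5]
opening: 0.998
grip_force: 0.0
[ 493.34658207 -309.79757226  214.38452345] [ 3.14138973e+00 -3.57195404e-04  2.66932662e+00]
```

```bash
cat > look.py <<'E'
from h import *
import sys
c=cam("wrist");p,d=read_camera("wrist");np.savez(f"pics/{sys.argv[1]}.npz",p=p,d=d,f=c[0],cx=c[1],cy=c[2],o=c[3],R=c[4])
cv2.imwrite(f"pics/{sys.argv[1]}.png",p[:,:,::-1])
E
python3 look.py w1
python3 - <<'E'
from h import *
o=np.load("pics/w1.npz");c=(o["f"],o["cx"],o["cy"],o["o"],o["R"]);P=pts(0,o["d"],c)
print(proj(c,[496,-363,36]))
near=np.hypot(P[...,0]-495,P[...,1]+362)<42
for zl,zh in((8,60),(25,60),(30,45)):
    q=P[near&(P[...,2]>zl)&(P[...,2]<zh)]
    print(len(q),q[:,2].max(),cv2.minAreaRect(q[:,:2].astype(np.float32)))
E
```

```text
(np.float64(279.0586828762516), np.float64(202.63880443458598))
1506 37.742965655034254 ((492.68963623046875, -360.8204650878906), (49.39844512939453, 44.51276397705078), 64.20854187011719)
1053 37.742965655034254 ((495.1482849121094, -362.0565185546875), (49.312095642089844, 39.00969314575195), 64.20854187011719)
456 37.742965655034254 ((494.9728088378906, -362.4290466308594), (48.495765686035156, 39.005008697509766), 64.19281768798828)
```

View pics/w1.png

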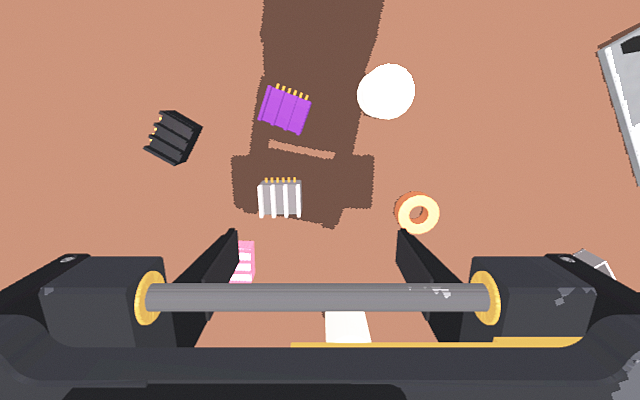

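The wrist view shows the module at (279,198), pins up in the picture, towards the robot. It measures 49x39 mm at (495.1,-362.1) with yaw -0.450, which matches the given sizes. Next is the descent.

```bash
echo '[{"trans":[-25.4, -45.7, 0], "turn":-0.022, "aperture":1}, {"trans":[-25.4, -45.7, 0], "turn":-0.022, "aperture":1}, {"trans":[-25.4, -45.7, 100], "turn":-0.022, "aperture":1}, {"trans":[-25.4, -45.7, 100], "turn":-0.022, "aperture":1}, {"trans":[-25.4, -45.7, 100], "turn":-0.022, "aperture":1}]' | python3 -m handwheel
echo '[{"trans":[0, 0, 80], "aperture":1}, {"trans":[0, 0, 80], "aperture":1}, {"trans":[0, 0, 100], "aperture":1}, {"trans":[0, 0, 109], "aperture":1}, {"trans":[0, 0, 109], "aperture":1}]' | python3 -m handwheel
```

```text
t: 2.65
eef_pos: [494.1, -358.4, 109.8]
tcp_rot: [3.14, -0.006, 2.697]
ft_force: [-0.2, 0.1, -0.4]
opening: 1.001
grip_force: 0.0
t: 3.07
eef_pos: [495.2, -358.9, 3.7]
tcp_rot: [3.14, -0.003, 2.698]
ft_force: [-0.0, -0.3, 0.9]
opening: 0.999
grip_force: 0.0
```

```bash
echo '[{"aperture":1}, {"aperture":1}]' | python3 -m handwheel
```

```text
t: 3.23
eef_pos: [496.6, -360.2, 7.2]
tcp_rot: [-3.141, 0.002, 2.698]
ft_force: [-0.5, 0.5, -0.6]
opening: 1.0
grip_force: 0.0
```

```bash
echo '[{"trans":[0.5, -2.4, 2], "turn":0.007, "aperture":1}, {"trans":[0.5, -2.4, 2], "turn":0.007, "aperture":1}, {"trans":[0.5, -2.4, 2], "turn":0.007, "aperture":0.3}, {"trans":[0.5, -2.4, 2], "turn":0.007, "aperture":0.3}, {"trans":[0.5, -2.4, 2], "turn":0.007, "aperture":0.3}]' | python3 -m handwheel
echo '[{"aperture":0.3}, {"aperture":0.3}, {"aperture":0.3}, {"aperture":0.3}, {"aperture":0.3}]' | python3 -m handwheel
```

```text
t: 3.65
eef_pos: [494.5, -361.7, 3.9]
tcp_rot: [-3.142, 0.0, 2.691]
ft_force: [-0.5, 0.3, -0.8]
opening: 0.847
grip_force: 0.0
t: 4.07
eef_pos: [494.4, -361.6, 3.5]
tcp_rot: [3.141, -0.0, 2.691]
ft_force: [0.0, 0.2, -0.2]
opening: 0.52
grip_force: 30.0
```

```bash
echo '[{"trans":[0, 0, -20], "aperture":0.3}, {"trans":[0, 0, -60], "aperture":0.3}, {"trans":[0, 0, -100], "aperture":0.3}, {"trans":[0, 0, -140], "aperture":0.3}, {"trans":[0, 0, -180], "aperture":0.3}]' | python3 -m handwheel
echo '[{"trans":[23, 199, 0], "turn":-0.509, "aperture":0.3}, {"trans":[23, 199, 0], "turn":-0.509, "aperture":0.3}, {"trans":[23, 199, 0], "turn":-0.509, "aperture":0.3}, {"trans":[23, 199, 0], "turn":-0.509, "aperture":0.3}, {"trans":[23, 199, 0], "turn":-0.509, "aperture":0.3}]' | python3 -m handwheel
echo '[{"trans":[-61, 148, 0], "aperture":0.3}, {"trans":[-61, 148, 0], "aperture":0.3}, {"trans":[-61, 148, 0], "aperture":0.3}, {"trans":[-61, 148, 0], "aperture":0.3}, {"trans":[-61, 148, 0], "aperture":0.3}]' | python3 -m handwheel
echo '[{"aperture":0.3}, {"aperture":0.3}]' | python3 -m handwheel; python3 look.py w2
```

```text
t: 4.48
eef_pos: [494.0, -361.4, 185.3]
tcp_rot: [3.141, -0.001, 2.691]
ft_force: [1.3, -1.3, -1.2]
opening: 0.522
grip_force: 30.0
t: 4.9
eef_pos: [560.7, -169.9, 183.7]
tcp_rot: [3.141, -0.0, -3.075]
ft_force: [0.3, 0.1, -0.6]
opening: 0.525
grip_force: 30.0
t: 5.32
eef_pos: [613.8, -15.8, 183.4]
tcp_rot: [3.14, 0.0, -3.079]
ft_force: [-0.9, 0.2, -0.9]
opening: 0.526
grip_force: 30.0
t: 5.48
eef_pos: [612.4, -21.3, 183.4]
tcp_rot: [3.142, -0.001, -3.083]
ft_force: [-0.1, -1.0, -1.6]
opening: 0.524
grip_force: 30.0
```

View pics/w2.png

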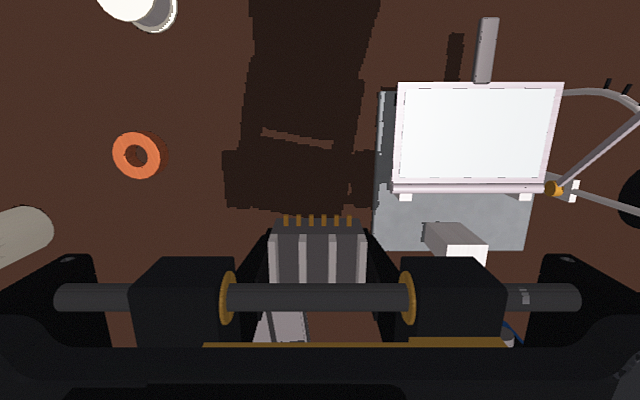

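The wrist view shows the held module with its pins at (317,220), the pedestal top at (467,255), the tab at (486,50), and the pointer running from (557,188) to (640,110). Now I'll measure stand and module from this view.

```bash
cat > m.py <<'E'
from h import *
o=np.load("pics/w2.npz");c=(o["f"],o["cx"],o["cy"],o["o"],o["R"]);P=pts(0,o["d"],c);p=o["p"].astype(int);d=o["d"]
def rep(n,u0,u1,v0,v1,zl,zh,extra=True):
    m=np.zeros(d.shape,bool);m[v0:v1,u0:u1]=1;m&=(P[...,2]>zl)&(P[...,2]<zh)&(d>0)&extra
    q=P[m];r=cv2.minAreaRect(q[:,:2].astype(np.float32));print(n,len(q),"mean",q.mean(0).round(1),"std z",q[:,2].std().round(1),"rect",np.round(r[0],1),np.round(r[1],1),round(r[2],2));return q
print(state()["eef_pos"])
rep("bench",200,350,20,60,-20,20)
rep("base",370,530,90,250,5,20)
rep("plate",385,570,80,205,45,75)
rep("tab",465,505,10,78,45,75)
rep("ped",415,495,215,270,70,82)
y=(p[...,0]>p[...,2]+40)&(p[...,0]>100)
q=rep("pins",275,360,205,226,150,250,y); print(np.polyfit(q[:,1],q[:,0],1))
q=rep("module",262,375,226,285,150,260)
for z in range(190,232,4):
    k=q[(q[:,2]>z)&(q[:,2]<z+4)]
    if len(k)>5: print(z,len(k),k[:,0].min().round(1),k[:,0].max().round(1),k[:,1].min().round(1),k[:,1].max().round(1))
q=rep("ptr",545,640,100,200,62,200); 
print(np.array([q[:,0],q[:,2]]).T[::max(1,len(q)//12)].round(0).tolist())
E
python3 m.py
```

```text
[612.33909373 -21.9837174  183.47221012]
bench 5978 mean [465.6 -75.2  -0.7] std z 0.8 rect [465.8 -76. ] [ 37.4 158. ] 3.37
base 8924 mean [630.4 120.   11.2] std z 1.1 rect [595.7 135.7] [182.2 185.7] 3.24
plate 18396 mean [550.9 125.1  56.8] std z 1.5 rect [554.  134.8] [113.5 173.6] 3.52
tab 1236 mean [471.8 116.9  57.5] std z 1.5 rect [472.1 118.2] [48.5 16.7] 3.68
ped 627 mean [657.9 130.8  73.9] std z 1.1 rect [661.8 129.8] [23.4 41.3] 0.45
pins 235 mean [591.1 -23.1 193.3] std z 0.7 rect [591.2 -23.1] [ 6.4 37.1] 3.35
[-5.88749100e-02  5.89769476e+02]
module 6291 mean [604.5 -22.  207.7] std z 6.7 rect [608. -22.] [29.5 62.2] 3.41
190 74 592.8 601.7 -53.5 7.9
194 287 592.5 601.4 -53.2 8.6
198 295 592.6 601.5 -52.5 7.9
202 3152 592.4 623.7 -51.7 7.5
206 438 592.1 622.6 -51.2 6.6
210 379 592.2 620.3 -50.5 6.1
214 1329 592.1 618.0 -49.7 4.9
218 113 597.7 615.6 -49.0 4.7
222 90 597.8 612.5 -48.5 4.1
226 65 599.1 610.6 -47.8 3.4
230 25 599.5 608.2 -47.0 2.7
ptr 1542 mean [558.  214.1  90.5] std z 17.6 rect [557.1 215.9] [91.7 18.5] 5.19
[[511.0, 88.0], [516.0, 107.0], [529.0, 113.0], [534.0, 114.0], [542.0, 100.0], [549.0, 97.0], [558.0, 84.0], [567.0, 75.0], [576.0, 73.0], [585.0, 66.0], [595.0, 62.0], [591.0, 90.0], [592.0, 100.0]]
```

The module sits square in the hand, with yaw matching the stand's at 3.3°. The pedestal is at about (663.5,129.5), and the base measures 182x186 mm, so the sizes check. I'll move over the pedestal and part of the way down.

```bash
echo '[{"trans":[-59.6, 148, 0], "aperture":0.3}, {"trans":[-59.6, 148, 0], "aperture":0.3}, {"trans":[-59.6, 148, 0], "aperture":0.3}, {"trans":[-59.6, 148, 0], "aperture":0.3}, {"trans":[-59.6, 148, 0], "aperture":0.3}]' | python3 -m handwheel
echo '[{"trans":[0, 0, 40], "aperture":0.3}, {"trans":[0, 0, 70], "aperture":0.3}, {"trans":[0, 0, 85], "aperture":0.3}, {"trans":[0, 0, 85], "aperture":0.3}, {"trans":[0, 0, 85], "aperture":0.3}]' | python3 -m handwheel
echo '[{"aperture":0.3}, {"aperture":0.3}]' | python3 -m handwheel; python3 look.py w3
python3 - <<'E'
from h import *
print(state()["eef_pos"],state()["tcp_rot"])
p,d=read_camera("scene");np.savez("pics/s3.npz",p=p,d=d)
a=cv2.resize(p[150:230,300:400],None,fx=4,fy=4,interpolation=2)
w=cv2.imread("pics/w3.png")[:320,140:540]
cv2.imwrite("pics/c3.png",np.hstack([w,a[:320,:,::-1]]))
E
```

```text
t: 5.95
eef_pos: [664.7, 133.7, 183.3]
tcp_rot: [3.14, 0.001, -3.081]
ft_force: [0.0, -0.1, -0.7]
opening: 0.524
grip_force: 30.0
t: 6.37
eef_pos: [663.6, 128.5, 98.4]
tcp_rot: [-3.142, -0.001, -3.085]
ft_force: [0.2, 0.3, -0.7]
opening: 0.524
grip_force: 30.0
t: 6.53
eef_pos: [664.4, 129.4, 100.4]
tcp_rot: [3.141, 0.003, -3.084]
ft_force: [-0.2, 0.3, -1.3]
opening: 0.523
grip_force: 30.0
[664.25705317 129.59888295 100.32318647] [ 3.14143418e+00  2.51908395e-03 -3.08390778e+00]
```

View pics/c3.png

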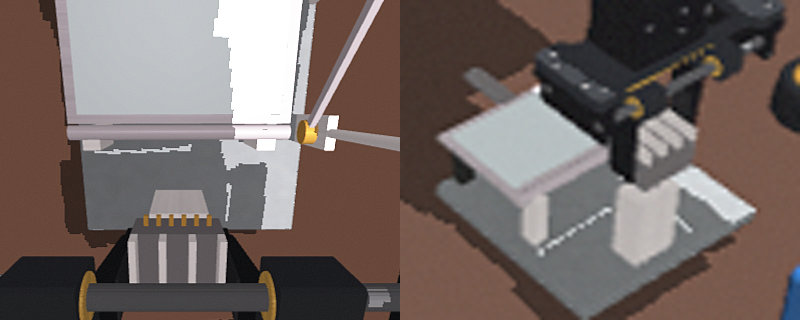

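The module hovers over the pedestal. Its pins, at about 178 in the left picture, line up with the pedestal's front face, at about 180. I'll check this with numbers.

```bash
cat > m3.py <<'E'
from h import *
o=np.load("pics/w3.npz");c=(o["f"],o["cx"],o["cy"],o["o"],o["R"]);P=pts(0,o["d"],c);p=o["p"].astype(int);d=o["d"]
R=np.array([[np.cos(.058),np.sin(.058)],[-np.sin(.058),np.cos(.058)]])
S=(P[...,:2]-[663.5,129.5])@R.T
def show(n,u0,u1,v0,v1,zl,zh,ex=True):
    m=np.zeros(d.shape,bool);m[v0:v1,u0:u1]=1;m&=(P[...,2]>zl)&(P[...,2]<zh)&(d>0)&ex
    s=S[m];print(n,len(s),"x pct",np.percentile(s[:,0],[2,50,98]).round(1),"y",np.percentile(s[:,1],[1,50,99]).round(1),"z",np.percentile(P[m][:,2],[2,50,98]).round(1))
show("ped face",270,370,185,225,20,70)
show("ped top",270,370,185,225,71,79)
y=(p[...,0]>p[...,2]+40)&(p[...,0]>100)
show("pins",270,370,205,230,95,125,y)
show("mod face",270,370,215,240,85,130,~y)
show("fins",270,370,232,240,85,150,~y)
show("base",200,460,50,240,5,18)
show("plate",200,460,50,240,50,63)
E
python3 m3.py
```

```text
ped face 1019 x pct [-12.7 -12.3 -11.9] y [-19.    0.6  20.1] z [20.7 48.9 69.3]
ped top 278 x pct [-12.6 -11.7  -9.2] y [-19.   -0.2  19.4] z [71.2 74.  75.3]
pins 355 x pct [-23.7 -20.5 -17.3] y [-20.3   1.5  18. ] z [100.7 110.2 111.5]
mod face 1799 x pct [-18.1 -17.4 -12.2] y [-25.   -0.2  27.5] z [ 98.4 116.9 128.1]
fins 796 x pct [-18.1 -17.1 -12.1] y [-24.4   0.5  27.8] z [110.3 122.  129. ]
base 17316 x pct [-104.7  -24.3   21.7] y [-79.7  25.3 101.2] z [ 9.9 11.3 12.8]
plate 21277 x pct [-114.4  -88.   -54.4] y [-73.1   1.8  87.4] z [54.9 56.9 60.1]
```

```bash
echo '[{"trans":[0.7, 0, 8], "aperture":0.3}, {"trans":[0.7, 0, 16], "aperture":0.3}, {"trans":[0.7, 0, 18], "aperture":0.3}, {"trans":[0.7, 0, 19], "aperture":0.3}, {"trans":[0.7, 0, 19], "aperture":0.3}]' | python3 -m handwheel
echo '[{"trans":[0, 0, 1], "aperture":0.3}, {"trans":[0, 0, 1.5], "aperture":0.3}, {"trans":[0, 0, 2], "aperture":0.3}, {"trans":[0, 0, 2], "aperture":0.3}, {"trans":[0, 0, 2], "aperture":0.3}]' | python3 -m handwheel
```

```text
t: 7.05
eef_pos: [662.6, 130.0, 79.1]
tcp_rot: [3.142, -0.001, -3.083]
ft_force: [0.2, -0.1, -0.8]
opening: 0.524
grip_force: 30.0
t: 7.47
eef_pos: [663.1, 130.0, 78.5]
tcp_rot: [3.141, 0.001, -3.083]
ft_force: [-2.4, -0.8, 5.7]
opening: 0.523
grip_force: 30.0
```

Contact, at about 6 N. I'll release and retreat straight up.

```bash
echo '[{"trans":[0, 0, -0.4], "aperture":0.3}, {"trans":[0, 0, -0.4], "aperture":0.3}, {"trans":[0, 0, -0.4], "aperture":0.8}, {"trans":[0, 0, -0.4], "aperture":0.8}, {"trans":[0, 0, -0.4], "aperture":0.8}]' | python3 -m handwheel
echo '[{"aperture":0.8}, {"aperture":0.8}, {"aperture":0.8}, {"aperture":0.8}]' | python3 -m handwheel
echo '[{"trans":[0, 0, -20], "aperture":0.8}, {"trans":[0, 0, -60], "aperture":0.8}, {"trans":[0, 0, -100], "aperture":0.8}, {"trans":[0, 0, -130], "aperture":0.8}, {"trans":[0, 0, -130], "aperture":0.8}]' | python3 -m handwheel
echo '[{"trans":[80, 0, 0], "aperture":0.8}, {"trans":[80, 0, 0], "aperture":0.8}, {"trans":[80, 0, 0], "aperture":0.8}, {"trans":[80, 0, 0], "aperture":0.8}]' | python3 -m handwheel; python3 look.py w4;python3 - <<'E'
from h import *
p,d=read_camera("scene");np.savez("pics/s4.npz",p=p,d=d)
a=cv2.resize(p[140:230,300:400],None,fx=4,fy=4,interpolation=2)
w=cv2.imread("pics/w4.png")[40:400,140:540]
cv2.imwrite("pics/c4.png",np.hstack([w,a[:,:,::-1]]))
E
```

```text
t: 7.88
eef_pos: [662.9, 129.9, 77.9]
tcp_rot: [3.142, -0.0, -3.083]
ft_force: [-0.1, 0.5, -0.7]
opening: 0.68
grip_force: 0.0
t: 8.22
eef_pos: [662.8, 129.9, 78.0]
tcp_rot: [3.142, -0.0, -3.083]
ft_force: [-0.3, -0.2, -0.3]
opening: 0.798
grip_force: 0.0
t: 8.63
eef_pos: [665.0, 130.2, 215.1]
tcp_rot: [3.141, 0.01, -3.083]
ft_force: [1.1, -0.4, 0.2]
opening: 0.801
grip_force: 0.0
t: 8.97
eef_pos: [581.6, 125.3, 208.3]
tcp_rot: [3.141, -0.0, -3.083]
ft_force: [0.4, 0.1, 0.2]
opening: 0.801
grip_force: 0.0
```

View pics/c4.png

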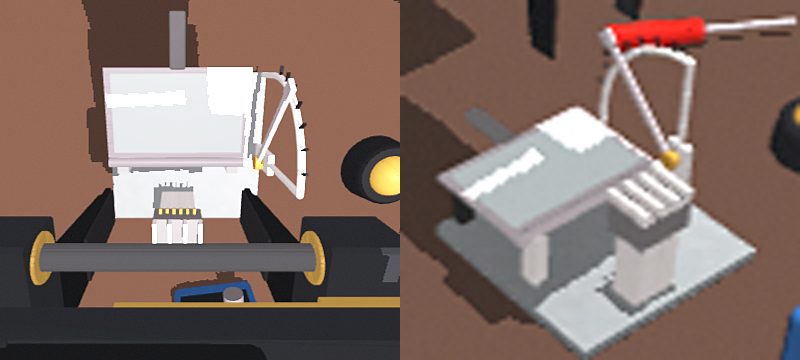

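The module stands upright on the pedestal with its pins facing the mirror. The pointer runs from about (398,202) to (432,125) in the full wrist frame, and in the scene view from (367,179) to (352,149). Next I'll measure the placement and the pointer angle.

```bash
cat > m4.py <<'E'
from h import *
yaw=.058;X=np.array([np.cos(yaw),np.sin(yaw),0]);Y=np.array([-np.sin(yaw),np.cos(yaw),0])
ped=np.array([663.9,129.8,0]);hin=ped-65*X+[0,0,55]
o=np.load("pics/w4.npz");cw=(o["f"],o["cx"],o["cy"],o["o"],o["R"]);s=np.load("pics/s4.npz");cs=cam("scene")
def fr(P,o): q=P-o; return np.stack([q@X,q@Y,q[...,2]],-1)
P=fr(pts(0,o["d"],cw),[*ped[:2],0]);p=o["p"].astype(int)
def show(n,u0,u1,v0,v1,zl,zh,ex=True):
    m=np.zeros(P.shape[:2],bool);m[v0:v1,u0:u1]=1;m&=(P[...,2]>zl)&(P[...,2]<zh)&(o["d"]>0)&ex
    q=P[m];print(n,len(q),*[np.percentile(q[:,i],[2,50,98]).round(1) for i in range(3)],cv2.minAreaRect(q[:,:2].astype(np.float32))[2])
y=(p[...,0]>p[...,2]+40)&(p[...,0]>100)
show("pedface",280,350,215,250,20,72)
show("pins",285,345,240,262,80,100,y)
show("modface",285,345,240,275,80,115,~y)
for n,d,c,(u0,u1,v0,v1) in(("wrist",o["d"],cw,(385,445,110,215)),("scene",s["d"],cs,(345,378,140,185))):
    q=fr(pts(0,d,c),hin);m=np.zeros(d.shape,bool);m[v0:v1,u0:u1]=1
    m&=(abs(q[...,1]-88)<8)&(q[...,2]>18)&(d>0);k=q[m]
    k=k[np.hypot(k[:,0],k[:,2])>25]
    th=np.arctan2(k[:,2],-k[:,0]);r=np.hypot(k[:,0],k[:,2])
    print(n,len(k),"theta pct",np.percentile(th,[5,25,50,75,95]).round(3),"rmax",r.max().round(1),"y",np.median(k[:,1]).round(1))
    for a in range(30,120,15):
        w=(r>a)&(r<a+15); print("  r",a,w.sum(),np.median(th[w]).round(3) if w.any() else "",np.median(k[w,1]).round(1) if w.any() else "")
E
python3 m4.py
```

```text
pedface 489 [-13.3 -12.7 -12.1] [-18.8   0.6  19.3] [20.9 42.6 61.3] 89.69982147216797
pins 135 [-25.6 -20.7 -18.7] [-19.3   1.6  18.1] [80.2 88.2 90.1] 0.6996138691902161
modface 1106 [-19.8 -15.8  -2.6] [-23.7  -0.5  23.6] [ 82.4 100.2 111.1] 89.6496353149414
wrist 664 theta pct [0.694 0.739 0.775 0.793 0.84 ] rmax 119.9 y 86.7
  r 30 64 0.807 86.6
  r 45 67 0.787 86.7
  r 60 79 0.779 86.4
  r 75 88 0.774 86.5
  r 90 136 0.77 87.6
  r 105 215 0.768 86.6
scene 77 theta pct [0.717 0.764 0.789 0.821 1.573] rmax 119.0 y 87.9
  r 30 13 0.858 87.9
  r 45 10 0.782 88.5
  r 60 12 0.777 88.2
  r 75 11 0.775 88.0
  r 90 14 0.801 88.4
  r 105 14 0.797 86.4
```

The module is well centred, within about 0.5 mm. The pointer is at roughly 0.75–0.77 rad. I'll grip the tab about 138 mm from the hinge, so the gripper body clears the pointer tip.

```bash
echo '[{"trans":[120.6, 0, 0], "aperture":0.4}, {"trans":[120.6, 0, 0], "aperture":0.4}, {"trans":[120.6, 0, 0], "aperture":0.4}, {"trans":[120.6, 0, 0], "aperture":0.4}, {"trans":[120.6, 0, 0], "aperture":0.4}]' | python3 -m handwheel
echo '[{"trans":[0, 0, 40], "aperture":0.4}, {"trans":[0, 0, 80], "aperture":0.4}, {"trans":[0, 0, 90], "aperture":0.4}, {"trans":[0, 0, 90], "aperture":0.4}, {"trans":[0, 0, 90], "aperture":0.4}]' | python3 -m handwheel
echo '[{"aperture":0.4}, {"aperture":0.4}]' | python3 -m handwheel
python3 - <<'E'
from h import *
from m4 import hin,X,Y
t=hin-138*X; t[2]=42; e=state()["eef_pos"]; print(e,t,tool(t-e))
E
```

```text
t: 9.48
eef_pos: [462.7, 118.3, 208.5]
tcp_rot: [3.141, 0.001, -3.083]
ft_force: [-0.0, 0.0, 1.0]
opening: 0.504
grip_force: 0.0
t: 9.9
eef_pos: [464.0, 118.3, 117.6]
tcp_rot: [3.142, -0.001, -3.084]
ft_force: [0.2, 0.2, 0.1]
opening: 0.399
grip_force: 0.0
t: 10.07
eef_pos: [463.8, 118.4, 119.1]
tcp_rot: [3.141, 0.002, -3.083]
ft_force: [0.6, -0.8, 0.7]
opening: 0.399
grip_force: 0.0
pedface 489 [-13.3 -12.7 -12.1] [-18.8   0.6  19.3] [20.9 42.6 61.3] 89.69982147216797
pins 135 [-25.6 -20.7 -18.7] [-19.3   1.6  18.1] [80.2 88.2 90.1] 0.6996138691902161
modface 1106 [-19.8 -15.8  -2.6] [-23.7  -0.5  23.6] [ 82.4 100.2 111.1] 89.6496353149414
wrist 664 theta pct [0.694 0.739 0.775 0.793 0.84 ] rmax 119.9 y 86.7
  r 30 64 0.807 86.6
  r 45 67 0.787 86.7
  r 60 79 0.779 86.4
  r 75 88 0.774 86.5
  r 90 136 0.77 87.6
  r 105 215 0.768 86.6
scene 77 theta pct [0.717 0.764 0.789 0.821 1.573] rmax 119.0 y 87.9
  r 30 13 0.858 87.9
  r 45 10 0.782 88.5
  r 60 12 0.777 88.2
  r 75 11 0.775 88.0
  r 90 14 0.801 88.4
  r 105 14 0.797 86.4
[463.78702776 118.38691832 119.11876152] [461.24135029 118.03260018  42.        ] [ 2.75311048 -0.22236577 77.11212829]
```

```bash
echo '[{"trans":[2, 0, 35], "aperture":0.4}, {"trans":[2, 0, 65], "aperture":0.4}, {"trans":[2, 0, 77], "aperture":0.4}, {"trans":[2, 0, 77], "aperture":0.4}, {"trans":[2, 0, 77], "aperture":0.4}]' | python3 -m handwheel
echo '[{"aperture":0}, {"aperture":0}, {"aperture":0}, {"aperture":0}, {"aperture":0}]' | python3 -m handwheel
echo '[{"aperture":0}, {"aperture":0}]' | python3 -m handwheel
```

```text
t: 10.48
eef_pos: [461.2, 118.2, 41.6]
tcp_rot: [3.141, 0.001, -3.083]
ft_force: [-0.8, 0.8, -0.2]
opening: 0.401
grip_force: 0.0
t: 10.9
eef_pos: [461.0, 118.2, 41.7]
tcp_rot: [3.142, 0.001, -3.083]
ft_force: [-1.1, -0.6, 7.9]
opening: 0.165
grip_force: 30.0
t: 11.07
eef_pos: [461.0, 118.2, 41.7]
tcp_rot: [3.141, 0.001, -3.083]
ft_force: [-0.2, -1.0, 8.6]
opening: 0.164
grip_force: 30.0
```

```bash
echo '[{"trans":[-0.3, 0, -9.7], "aperture":0}, {"trans":[-1.3, 0, -19.3], "aperture":0}, {"trans":[-3, 0, -28.8], "aperture":0}, {"trans":[-5.4, 0, -38.1], "aperture":0}, {"trans":[-8.4, 0, -47.3], "aperture":0}]' | python3 -m handwheel
echo '[{"trans":[-3.5, 0, -9], "aperture":0}, {"trans":[-7.8, 0, -17.6], "aperture":0}, {"trans":[-12.7, 0, -26], "aperture":0}, {"trans":[-18.1, 0, -34], "aperture":0}, {"trans":[-24.1, 0, -41.6], "aperture":0}]' | python3 -m handwheel
echo '[{"aperture":0}, {"aperture":0}, {"aperture":0}]' | python3 -m handwheel;python3 look.py w5;python3 - <<'E'
from h import *
print(state()["eef_pos"])
p,d=read_camera("scene");np.savez("pics/s5.npz",p=p,d=d)
a=cv2.resize(p[110:230,300:400],None,fx=4,fy=4,interpolation=2)
w=cv2.imread("pics/w5.png");w=cv2.resize(w,(400,250));b=np.zeros((480,400,3),np.uint8);b[:250]=w
cv2.imwrite("pics/c5.png",np.hstack([b,a[:,:,::-1]]))
E
```

```text
t: 11.48
eef_pos: [469.1, 118.7, 89.3]
tcp_rot: [3.141, 0.0, -3.083]
ft_force: [2.9, 1.1, -5.4]
opening: 0.164
grip_force: 30.0
t: 11.9
eef_pos: [492.7, 120.1, 130.7]
tcp_rot: [3.141, -0.001, -3.083]
ft_force: [2.3, 0.8, -6.4]
opening: 0.164
grip_force: 30.0
t: 12.15
eef_pos: [492.4, 120.1, 130.0]
tcp_rot: [3.141, -0.001, -3.083]
ft_force: [-3.5, 1.5, 4.7]
opening: 0.165
grip_force: 30.0
[492.34236452 120.04383698 129.92563719]
```

View pics/c5.png

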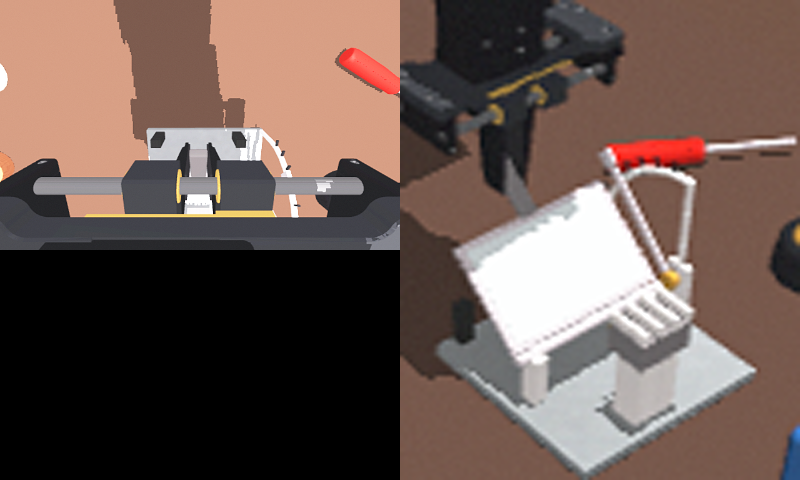

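The flap is up and held, with its free edge just short of parallel to the pointer in the scene view. The module is undisturbed. Now I'll fit both angles.

```bash
cat > m5.py <<'E'
import io,contextlib,sys
with contextlib.redirect_stdout(io.StringIO()): from m4 import *
tag=sys.argv[1]
from scipy.optimize import least_squares
def ptr(n,d,c,box):
    u0,u1,v0,v1=box;q=fr(pts(0,d,c),hin);m=np.zeros(d.shape,bool);m[v0:v1,u0:u1]=1
    m&=(abs(q[...,1]-88)<8)&(q[...,2]>12)&(d>0);k=q[m];r=np.hypot(k[:,0],k[:,2]);th=np.arctan2(k[:,2],-k[:,0])
    k=k[(r>30)&(r<113)&(abs(th-.77)<.12)]
    f=least_squares(lambda a:-k[:,0]*np.sin(a[0])-k[:,2]*np.cos(a[0])+a[1],[.77,0],loss="soft_l1",f_scale=.7)
    print(n,len(k),"ptr angle",f.x[0].round(4),"offset",f.x[1].round(2),"rms",np.sqrt(np.mean(f.fun**2)).round(2))
def flap(n,d,c,top):
    q=fr(pts(0,d,c),hin);r=np.hypot(q[...,0],q[...,2]);th=np.arctan2(q[...,2],-q[...,0])
    m=(abs(q[...,1])<(70))&(r>20)&(r<92)&(abs(th-.72)<.2)&(d>0)
    k=q[m]
    f=least_squares(lambda a:-k[:,0]*np.sin(a[0])-k[:,2]*np.cos(a[0])+a[1]+a[2]*k[:,1],[.72,0,0],loss="soft_l1",f_scale=.7)
    print(n,len(k),"flap angle",f.x[0].round(4),"offset",f.x[1].round(2),"rms",np.sqrt(np.mean(f.fun**2)).round(2))
ptr("w4",o["d"],cw,(385,445,110,215))
for t in("4",tag):
    s=np.load(f"pics/s{t}.npz");ptr("scene"+t,s["d"],cs,(340,380,138,188))
s=np.load(f"pics/s{tag}.npz");flap("scene",s["d"],cs,1)
p,d=read_camera("top");ct=cam("top");ptr("top",d,ct,(225,255,180,240));flap("top",d,ct,1)
z=np.load("pics/top0.npz");ptr("top0",z["d"],ct,(225,255,180,240))
e=fr(np.array(state()["eef_pos"]),hin);print("kin",np.arctan2(e[2]+13.3,-e[0]),e)
E
python3 m5.py 5
```

```text
w4 485 ptr angle 0.7509 offset 1.76 rms 2.64
scene4 57 ptr angle 0.8039 offset -1.34 rms 3.15
scene5 56 ptr angle 0.7868 offset -0.05 rms 2.88
scene 826 flap angle 0.6799 offset 2.79 rms 1.89
top 3 ptr angle 0.754 offset 3.8 rms 0.53
top 139 flap angle 0.6997 offset 2.71 rms 1.71
top0 36 ptr angle 0.7785 offset 0.53 rms 2.49
kin 0.690112927602707 [-106.83683931    0.20606047   74.89658589]
```

```bash
cat > m6.py <<'E'
import io,contextlib,sys
with contextlib.redirect_stdout(io.StringIO()): from m4 import *
def onplane(c,u,v,yp):   # ray to plane stand-y=yp -> hinge frame
    f,cx,cy,og,R=c;r=R@np.array([(u-cx)/f,(v-cy)/f,1]);t=(yp-(og-hin)@Y)/(r@Y);return fr(og+r*t,hin)
def line(q):
    vx,vy,x0,y0=cv2.fitLine(np.array([[-a[0],a[2]] for a in q],np.float32),cv2.DIST_HUBER,0,.01,.01).ravel()
    a=np.arctan2(vy,vx);a=a if abs(a)<np.pi/2 else a-np.pi*np.sign(a);return a,(y0*np.cos(a)-x0*np.sin(a))
sc=[np.load("pics/s4.npz")["p"],np.load("pics/s5.npz")["p"]]
for im in sc:
    g=im.astype(float).sum(2);q=[];L=[]
    for v in range(153,175):
        u0=352+(v-148)*15.5/32;us=np.arange(int(u0)-4,int(u0)+6);w=g[v,us];w=np.clip(w-(w.min()+.35*(w.max()-w.min())),0,None)
        u=(w*us).sum()/w.sum();L.append((round(u,1)));q.append(onplane(cs,u,v,88))
    print(L,"ptr",line(q))
# depth, inner side face and top only
for lo,hi in((83,87.5),(84,91)):
    q=fr(pts(0,o["d"],cw),hin);r=np.hypot(q[...,0],q[...,2]);th=np.arctan2(q[...,2],-q[...,0])
    m=(q[...,1]>lo)&(q[...,1]<hi)&(r>30)&(r<112)&(abs(th-.77)<.07);m[:, :385]=0
    k=q[m];print("w4 depth",len(k),line(k),np.median(th[m]))
    # mid between top and bottom edges in r-bins
    M=[]
    for a in range(30,112,8):
        w=m&(r>a)&(r<a+8);h=q[w][:,2]*np.cos(.76)+q[w][:,0]*np.sin(.76)
        M.append((a,len(h),*np.percentile(h,[5,50,95]).round(1)))
    print(M)
E
python3 m6.py
```

```text
[np.float64(356.1), np.float64(355.2), np.float64(355.1), np.float64(355.2), np.float64(354.9), np.float64(355.4), np.float64(356.6), np.float64(357.6), np.float64(358.0), np.float64(358.6), np.float64(359.0), np.float64(359.6), np.float64(360.1), np.float64(360.6), np.float64(361.0), np.float64(361.6), np.float64(362.0), np.float64(362.6), np.float64(363.0), np.float64(363.6), np.float64(364.1), np.float64(366.8)] ptr (np.float32(0.7492135), np.float32(2.3764324))
[np.float64(356.1), np.float64(355.2), np.float64(355.1), np.float64(355.3), np.float64(355.1), np.float64(354.9), np.float64(356.7), np.float64(357.1), np.float64(358.0), np.float64(358.1), np.float64(359.0), np.float64(359.1), np.float64(359.2), np.float64(359.3), np.float64(360.2), np.float64(359.8), np.float64(361.2), np.float64(360.8), np.float64(362.3), np.float64(361.6), np.float64(363.3), np.float64(365.4)] ptr (np.float32(0.8255961), np.float32(-5.2012997))
w4 depth 296 (np.float32(0.74947286), np.float32(1.234272)) 0.7652143713237729
[(30, 16, np.float64(-1.5), np.float64(1.0), np.float64(2.4)), (38, 16, np.float
[... 671 characters left out ...]
765595676889088
[(30, 25, np.float64(-1.3), np.float64(1.8), np.float64(2.4)), (38, 28, np.float64(-1.7), np.float64(1.7), np.float64(2.4)), (46, 32, np.float64(-2.3), np.float64(1.7), np.float64(2.4)), (54, 36, np.float64(-2.8), np.float64(1.4), np.float64(2.4)), (62, 40, np.float64(-2.8), np.float64(1.4), np.float64(2.0)), (70, 40, np.float64(-3.5), np.float64(1.2), np.float64(2.2)), (78, 52, np.float64(-3.5), np.float64(1.2), np.float64(2.2)), (86, 47, np.float64(-3.1), np.float64(1.0), np.float64(2.2)), (94, 55, np.float64(-3.9), np.float64(1.1), np.float64(1.9)), (102, 62, np.float64(-4.4), np.float64(1.3), np.float64(4.5)), (110, 23, np.float64(-6.1), np.float64(2.7), np.float64(4.8))]
```

```bash
echo '[{"trans":[-3, 0, -3.4], "aperture":0}, {"trans":[-5.9, 0, -6.7], "aperture":0}, {"trans":[-5.9, 0, -6.7], "aperture":0}, {"trans":[-5.9, 0, -6.7], "aperture":0}, {"trans":[-5.9, 0, -6.7], "aperture":0}]' | python3 -m handwheel
cat > m7.py <<'E'
import io,contextlib
with contextlib.redirect_stdout(io.StringIO()): from m6 import *
im=sc[0];g=im.astype(float).sum(2);q=[]
for v in range(160,174):
    u0=352+(v-148)*15.5/32;us=np.arange(int(u0)-3,int(u0)+5);w=g[v,us];w=np.clip(w-(w.min()+.35*(w.max()-w.min())),0,None);q.append(onplane(cs,(w*us).sum()/w.sum(),v,88))
print("ptr scene clean",line(q))
acc=[]
for n in("scene","top","wrist"):
    c=cam(n);p,d=read_camera(n);np.savez(f"pics/{n}7.npz",p=p,d=d)
    q=fr(pts(n,d,c),hin);r=np.hypot(q[...,0],q[...,2]);th=np.arctan2(q[...,2],-q[...,0])
    for y0,y1 in((-70,-15),(15,70)):
        m=(q[...,1]>y0)&(q[...,1]<y1)&(r>20)&(r<92)&(abs(th-.77)<.15)&(d>0);k=q[m]
        if len(k)>30:
            a,e=line(k);h=k[:,2]*np.cos(a)+k[:,0]*np.sin(a)-e;print(n,len(k),"flap",a.round(4),"off",e.round(2),"rms",h.std().round(2))
s=state();e=fr(np.array(s["eef_pos"]),hin);print("kin",np.arctan2(e[2]+13.3,-e[0]),s["ft_force"],s["grip_force"])
E
python3 m7.py
```

```text
t: 12.72
eef_pos: [498.4, 120.4, 136.4]
tcp_rot: [3.141, -0.001, -3.083]
ft_force: [-4.8, 0.3, 1.0]
opening: 0.168
grip_force: 30.0
ptr scene clean (np.float32(0.768389), np.float32(1.3943596))
scene 337 flap 0.746 off 2.48 rms 1.88
scene 303 flap 0.7351 off 2.82 rms 1.86
top 88 flap 0.7593 off 2.59 rms 1.48
kin 0.7541421024250922 [-6.5794357   0.71983622  1.0261823 ] 30.000512301921844
```

```bash
echo '[{"trans":[-0.7, 0, -0.8], "aperture":0}, {"trans":[-0.7, 0, -0.8], "aperture":0}, {"trans":[-0.7, 0, -0.8], "aperture":0}, {"trans":[-0.7, 0, -0.8], "aperture":0}, {"trans":[-0.7, 0, -0.8], "aperture":0}]' | python3 -m handwheel
python3 m7.py
python3 - <<'E'
import numpy as np,cv2
p=np.load("pics/scene7.npz")["p"];t=np.load("pics/top7.npz")["p"]
a=cv2.resize(p[130:220,310:390],None,fx=6,fy=6,interpolation=2);b=cv2.resize(t[160:250,230:280],None,fx=6,fy=6,interpolation=2)
cv2.imwrite("pics/c7.png",np.hstack([a,b])[...,::-1])
E
```

```text
t: 13.28
eef_pos: [499.1, 120.5, 137.2]
tcp_rot: [3.141, -0.001, -3.083]
ft_force: [-5.1, 2.0, 0.8]
opening: 0.162
grip_force: 30.0
ptr scene clean (np.float32(0.768389), np.float32(1.3943596))
scene 335 flap 0.7377 off 3.39 rms 1.89
scene 294 flap 0.7435 off 3.01 rms 1.94
top 80 flap 0.761 off 2.94 rms 1.58
kin 0.7621851136006595 [-5.15236352  0.47624444  0.7316406 ] 30.00039517879486
```

View pics/c7.png

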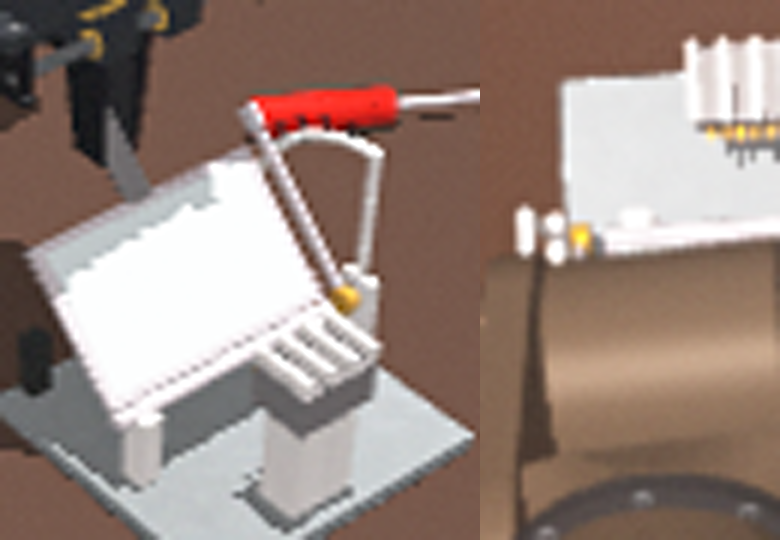

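In this view the pointer, (253,112) to (345,297), and the flap's side edges, (33,250) to (118,418), look parallel. A last ray check on those edges:

Run:
```python
import io,contextlib
with contextlib.redirect_stdout(io.StringIO()): from m6 import *
f=lambda x,y,yp:onplane(cs,310+x/6-.4,130+y/6-.4,yp)
for n,a,b,yp in(("ptr",(253,112),(345,297),88),("near",(33,250),(118,418),-75),("far",(252,155),(325,300),75)):
    A,B=f(*a,yp),f(*b,yp);print(n,A.round(1),B.round(1),np.arctan2(A[2]-B[2],B[0]-A[0]),"len",np.hypot(*(A-B)[[0,2]]))
for th in(.72,.76,.80):
    print(th,[[(np.array(proj(cs,hin+y*Y+r*(-np.cos(th)*X+[0,0,np.sin(th)])))-[310,130])*6 for r in(6,100,116)] for y in(-75,75,88)][2::-2])
```

```text
ptr [-81.5  88.   80.1] [ 0.1 88.   2.3] 0.7610900878730531 len 112.7551037953027
near [-68.1 -75.   71.7] [  1.9 -75.    5.7] 0.7558768874305641 len 96.22677183892606
far [-66.7  75.   65.5] [-2.4 75.   5.1] 0.7532131258949327 len 88.20373433131095
0.72 [[array([336.97398314, 288.06811766]), array([256.84297073, 136.28162374]), array([243.20225323, 110.44297999])], [array([107.51437678, 411.53017863]), array([ 22.13890909, 249.86148926]), array([  7.60533001, 222.34041387])]]
0.76 [[array([337.20871689, 287.96019666]), array([260.53096483, 134.03195117]), array([247.43589947, 107.74400738])], [array([107.72145684, 411.43833493]), array([ 25.33353528, 247.82017022]), array([ 11.26022429, 219.87130013])]]
0.8 [[array([337.45134209, 287.86791408]), array([264.37192593, 132.0325237 ]), array([251.85096131, 105.33267425])], [array([107.93700347, 411.36311713]), array([ 28.68928529, 246.04622749]), array([ 15.10565054, 217.70971133])]]
```

Pointer 0.761 and flap 0.755–0.762 agree to within 0.01 rad. The hold is steady, so I'm handing in.

```bash
echo '[{"aperture":0}, {"aperture":0}, {"aperture":0}]' | python3 -m handwheel; python3 -c "
from cell import job_done; print(job_done())"
```

```text
t: 13.68
eef_pos: [499.1, 120.4, 137.2]
tcp_rot: [3.141, -0.001, -3.083]
ft_force: [-4.8, 1.9, -0.2]
opening: 0.167
grip_force: 30.0
the job is handed in; nothing more can be done
None
```

I handed the job in at 13.7 s: the module stands upright and square on the pedestal, within about 1 mm of centre, pins to the mirror. The flap is held steadily at about 0.76 rad, within about 0.01 rad of the pointer by my measurements; no verdict came back.

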